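Find the soft foot and press its shim flat

ROBOT

A 7-joint arm with a two-finger parallel gripper is mounted at the origin on the work surface. World frame = base frame: x ahead of the robot, y to its left, z up, the work surface at z = 0. Lengths are in m, angles in rad, forces in N, time in s.
With the tool pointing down it reaches from about 0.35 to 0.9 m from the base axis. Payload 19.9 kg.
Tool frame: the origin (TCP) lies at the very end of the fingers, on their centre line; the grasp point (between the pads) lies 19 mm behind it; z points along the fingers, y is the line along which they close (so a half turn about z gives the same grasp; the last joint's range is limited). The gripper opens to 85 mm and grips with 20 to 120 N. Pads are 22 mm wide; open, the fingers measure 114 mm over their backs; the gripper's body (76 mm by 85 mm) begins 54 mm behind the grasp point. The pads swing forward as they close: fully open they stand 13 mm farther back than shut.
Start: joints at [1.143, 0.417, -0.01, 1.614, 0.005, 1.111, -0.053], TCP at [0.236, -0.579, 0.211] pointing down, gripper open.
Joint ranges: [-2.81, 2.81], [-0.39, 2.02], [-1.27, 1.25], [0.06, 2.57], [-1.19, 4.33], [0.19, 2], [-2.82, 2.82]. Speed limits (rad/s): [1.89, 1.89, 2.39, 2.39, 3.01, 3.01, 3.01].

INTERFACE

Orientations are given as a unit quaternion [w, x, y, z].
In Python, from workcell import env, viewer, job gives the robot as it stands.
- The arm moves only by the tool send_rows, never from a script. Its arguments are lists of equal length, an entry for each row: "turn": the turn, a rotation vector about the tool's x, y, z in rad, a list of three; "xyz": the shift along the tool's x, y, z in m, a list of three; "hand": the gripper's target within -1 to 1 (fully open at 1, half-way at 0, shut at -1). In form: {"turn": [[rx, ry, rz], ...], "xyz": [[x, y, z], ...], "hand": [hand, ...]}. A call has 1 to 8 rows; each row shifts and turns the commanded pose from where the row before left it, along the tool's axes as they then stand; what a row does not reach is not made up. A row lasts 1/8 s, in which the tool goes at most 62.5 mm and 10.7 degrees, less where a joint would pass 70% of its speed; a pose out of reach is approached as far as the arm can. A call with a gripper value outside its range is refused whole. The fingers move at their own pace and stop on an object; "newtons" is the grip in N (left out, the last holds). Time passes only in rows, so rows that do not move let the fingers close. It gives the time, the measured TCP pose, the force, the opening and the grip force at its end, in the units of the state.
- env.observe(): the state, without advancing time (a new reading comes with each control period).
- viewer.snapshot(name): name is "scene" or "side" or "wrist"; returns a dict with "color" (480x640x3 uint8, blue, green, red), "intrinsics" (3x3 intrinsics, pixels), "camera_from_world" (4x4, takes a point from world to camera coordinates); the wrist camera has in their place "mount" (4x4, takes a point from camera to tool coordinates, whose origin is the TCP and whose axes are the flange's). Camera axes: x right, y down, z forward; pixel columns grow to the right and rows downward; lengths in m; the calibration is good to about 2 mm. A picture is of the moment at which its call begins: read the wrist's pose just before it. There is no depth.
- job.sign_off(): hands the job in; it is judged then, once.
The state is a dict: "time_s": time; "joint_pos": joint angles; "dq": joint speeds; "joint_efforts": joint torques, N m; "ee_pos": TCP position; "ee_rot": TCP orientation; "force": force on the tool from outside, world axes, zero at the start; "moment": the same for the moment, N m; "width": finger opening in m; "grip_force": force on a finger pad.
Only numpy, scipy, OpenCV 4.12 (cv2) and the standard library are available. Lean on these libraries where they do the work, as an engineer would, in place of code of your own. Each camera call takes 0.05 s, during which the arm holds its last target. There are 200 camera calls.

TASK

One corner of the aluminium jig plate under the flange stands on a soft foot and rocks. Press down on the plate's corners one after another with the fingertips to find the one that dips, pressing that one until it clearly gives, and then press the orange shim tab beside that corner down flat. Leave the other three tabs raised, lift nothing, and leave the loose parts where they are.

Things in the scene. Friction and masses are not known exactly. Their poses are not given: they have to be found in the camera images.
- base: blue levelling base, 150 x 236 x 12 mm, fixed to the table; origin at the centre of its underside, x and y along its short and long side. Four round feet on it, alike to the eye, carry the jig plate; which one is soft changes each time. Beyond each corner of the plate, towards the base's +y and -y ends, a hinged orange shim tab rises
- plate: loose aluminium jig plate, 150 x 150 x 10 mm, on four feet, underside 36 mm above the table; origin at the centre of its underside, axes as the base's. On its middle a yellow-zinc flange (92 mm across) with a steel neck (52 mm across, top 48 mm above the underside). 1.6 kg in all. Firm over three feet; at the soft one it dips about 4 mm and springs back (about 3 N to start, 7 N to bottom)
- corner_1 (a point): point on the plate's top face straight above the foot of corner 1 (robot side, left (-x, +y of the base)), 55 mm from the plate's centre in both x and y, 46 mm above the table: the place to press
- corner_2 (a point): point on the plate's top face straight above the foot of corner 2 (robot side, right (-x, -y)), 55 mm from the plate's centre in both x and y, 46 mm above the table: the place to press
- corner_3 (a point): point on the plate's top face straight above the foot of corner 3 (far side, left (+x, +y)), 55 mm from the plate's centre in both x and y, 46 mm above the table: the place to press
- corner_4 (a point): point on the plate's top face straight above the foot of corner 4 (far side, right (+x, -y)), 55 mm from the plate's centre in both x and y, 46 mm above the table: the place to press
- tab_1 (a point): point on the upper face of the raised orange tab of the shim at corner 1, 26 mm out from its hinge: the place to press. The leaf is 18 mm wide (along the base's x), 4 mm thick, and runs 34 mm outward from the hinge and 20 mm inward, under the plate's edge. This point is about 47 mm above the table raised, 36 mm flat, and 111 mm from the base's centre in its y
- tab_2 (a point): point on the upper face of the raised orange tab of the shim at corner 2, 26 mm out from its hinge: the place to press. The leaf is 18 mm wide (along the base's x), 4 mm thick, and runs 34 mm outward from the hinge and 20 mm inward, under the plate's edge. This point is about 47 mm above the table raised, 36 mm flat, and 111 mm from the base's centre in its y
- tab_3 (a point): point on the upper face of the raised orange tab of the shim at corner 3, 26 mm out from its hinge: the place to press. The leaf is 18 mm wide (along the base's x), 4 mm thick, and runs 34 mm outward from the hinge and 20 mm inward, under the plate's edge. This point is about 47 mm above the table raised, 36 mm flat, and 111 mm from the base's centre in its y
- tab_4 (a point): point on the upper face of the raised orange tab of the shim at corner 4, 26 mm out from its hinge: the place to press. The leaf is 18 mm wide (along the base's x), 4 mm thick, and runs 34 mm outward from the hinge and 20 mm inward, under the plate's edge. This point is about 47 mm above the table raised, 36 mm flat, and 111 mm from the base's centre in its y
- shim_1 (a joint): hinge of the shim at corner 1, along the base's x, 88 mm from its centre, 34 mm above the table: 0 raised (tab sloping up and outward by 0.45 rad), 0.45 flat, the tab level on its stop. About 12 N at the tab point moves it; no spring, it stays where left. Only at the soft corner is there room for it to go flat; at a firm one it jams at about 0.2 rad and stays there
- shim_2 (a joint): hinge of the shim at corner 2, along the base's x, 88 mm from its centre, 34 mm above the table: 0 raised (tab sloping up and outward by 0.45 rad), 0.45 flat, the tab level on its stop. About 12 N at the tab point moves it; no spring, it stays where left. Only at the soft corner is there room for it to go flat; at a firm one it jams at about 0.2 rad and stays there
- shim_3 (a joint): hinge of the shim at corner 3, along the base's x, 88 mm from its centre, 34 mm above the table: 0 raised (tab sloping up and outward by 0.45 rad), 0.45 flat, the tab level on its stop. About 12 N at the tab point moves it; no spring, it stays where left. Only at the soft corner is there room for it to go flat; at a firm one it jams at about 0.2 rad and stays there
- shim_4 (a joint): hinge of the shim at corner 4, along the base's x, 88 mm from its centre, 34 mm above the table: 0 raised (tab sloping up and outward by 0.45 rad), 0.45 flat, the tab level on its stop. About 12 N at the tab point moves it; no spring, it stays where left. Only at the soft corner is there room for it to go flat; at a firm one it jams at about 0.2 rad and stays there
- collar: loose green ring, 76 mm across, 57 mm bore, 12 mm tall, lying round the neck on the flange on the plate; to be left there; origin at the centre of its underside
- spool_1: loose bystander: yellow-zinc flange with a neck, 100 mm across, 72 mm tall; origin at the centre of its underside
- spool_2: loose bystander: grey steel flange with a neck, 100 mm across, 72 mm tall; origin at the centre of its underside
- bolt_1: loose bystander: steel bolt standing on its head, 24 mm across, 55 mm tall; origin at the centre of its underside
- wrench: loose bystander: steel wrench, 200 mm long, lying flat
- paste: loose bystander: red jar with a black cap, 60 mm across, 90 mm tall; origin at the centre of its underside
Things that resemble listed ones, but are neither listed nor needed, are in the scene too. There is more than one size of the plate; the job needs the middle-sized. Of the things shaped like the collar, the green one is meant.

How it is judged:
On the way, in this order (a step that is already met when the one before it is completed fails the run):
1. the soft corner of the plate has been pressed down by at least 2 mm, its shim still raised (((value of joint shim_1 below 0.15 rad and z of corner_1 in the frame of base below 0.044 m and contact force between the fingers and plate above 1 N) or (value of joint shim_2 below 0.15 rad and z of corner_2 in the frame of base below 0.044 m and contact force between the fingers and plate above 1 N) or (value of joint shim_3 below 0.15 rad and z of corner_3 in the frame of base below 0.044 m and contact force between the fingers and plate above 1 N) or (value of joint shim_4 below 0.15 rad and z of corner_4 in the frame of base below 0.044 m and contact force between the fingers and plate above 1 N))), for 0.05 s.
2. the shim of the soft corner is pressed flat (((value of joint shim_1 above 0.4 rad and value of joint each of shim_2, shim_3, shim_4 below 0.15 rad) or (value of joint shim_2 above 0.4 rad and value of joint each of shim_1, shim_3, shim_4 below 0.15 rad) or (value of joint shim_3 above 0.4 rad and value of joint each of shim_1, shim_2, shim_4 below 0.15 rad) or (value of joint shim_4 above 0.4 rad and value of joint each of shim_1, shim_2, shim_3 below 0.15 rad))), for 0.2 s.
At the end, for the whole second after the job is handed in: The shim at the soft corner is flat (its joint above 0.40 rad of 0.45), the other three are still raised (below 0.15 rad); the plate lies level (within 0.02 rad) and at rest on its feet within 10 mm of its place, the collar is on the flange, and no loose part has moved more than 30 mm (((value of joint shim_1 above 0.4 rad and value of joint each of shim_2, shim_3, shim_4 below 0.15 rad) or (value of joint shim_2 above 0.4 rad and value of joint each of shim_1, shim_3, shim_4 below 0.15 rad) or (value of joint shim_3 above 0.4 rad and value of joint each of shim_1, shim_2, shim_4 below 0.15 rad) or (value of joint shim_4 above 0.4 rad and value of joint each of shim_1, shim_2, shim_3 below 0.15 rad)) and angle between plate's own z axis and vertical below 0.02 rad and horizontal distance between plate and base below 0.01 m and height (world z) of plate between 0.033 and 0.04 m and linear speed of plate below 0.02 m/s and horizontal distance between collar and plate below 0.015 m and z of collar in the frame of plate below 0.03 m and distance of each of collar, spool_1, spool_2, bolt_1, wrench, paste from where it was at the start of the episode below 0.03 m); the robot touches nothing.
It fails at once if more than one shim was pressed down (beyond 0.15 rad) ((not (value of joint shim_1 below 0.15 rad) and not (value of joint shim_2 below 0.15 rad)) or (not (value of joint shim_1 below 0.15 rad) and not (value of joint shim_3 below 0.15 rad)) or (not (value of joint shim_1 below 0.15 rad) and not (value of joint shim_4 below 0.15 rad)) or (not (value of joint shim_2 below 0.15 rad) and not (value of joint shim_3 below 0.15 rad)) or (not (value of joint shim_2 below 0.15 rad) and not (value of joint shim_4 below 0.15 rad)) or (not (value of joint shim_3 below 0.15 rad) and not (value of joint shim_4 below 0.15 rad))).
It fails at once if the jig plate was lifted (by more than 7 mm at its centre), tipped or shoved off its place (height (world z) of plate above 0.043 m or angle between plate's own z axis and vertical above 0.12 rad or horizontal distance between plate and base above 0.015 m).
It fails at once if a loose part was lifted or moved by more than 30 mm (distance of any of collar, spool_1, spool_2, bolt_1, wrench, paste from where it was at the start of the episode above 0.03 m).
It also fails if it takes over 51 s, if anything falls off the work surface, if the arm or the gripper's body presses on something with over 40 N, if the wrist force passes 120 N, or if a joint passes its speed limit or range.

## Working session

There is one attempt and no reset: what is moved stays moved. The work goes in short steps, Python scripts to look and compute and a tool call to move; the robot and the scene stay as the last step left them, time stands still between calls to the robot, and variables do not carry over. Pictures are saved under pics/ and viewed, at most 10 in all, crops included, and the job is handed in when it is done.

Besides the shell and the picture viewer there is one more tool, called after "Request:" by a JSON object that holds its "fn" and its "kwargs", one argument or row to a line. send_rows: Moves the arm, as the interface text tells. Its arguments: {"type":"object","properties":{"turn":{"type":"array","items":{"type":"array","items":{"type":"number"}}},"xyz":{"type":"array","items":{"type":"array","items":{"type":"number"}}},"hand":{"type":"array","items":{"type":"number"}},"newtons":{"type":"number"}},"required":["turn","xyz","hand"]}

```bash
mkdir -p pics; ls
python3 - <<'E'
from workcell import env, viewer, job
import cv2,numpy as np,pickle
s=env.observe(); print({k:np.round(v,3).tolist() for k,v in s.items()})
d={n:viewer.snapshot(n) for n in("scene","side")}
pickle.dump(d,open("snap.pkl","wb"))
for n in d:
    cv2.imwrite(f"pics/{n}0.png",d[n]["color"]); print(n,d[n]["intrinsics"].round(1).tolist(),d[n]["camera_from_world"].round(3).tolist())
E
```

```text
pics
{'time_s': 0.0, 'joint_pos': [1.143, 0.418, -0.01, 1.614, 0.005, 1.111, -0.053], 'dq': [-0.001, -0.0, -0.001, -0.0, 0.001, -0.0, 0.001], 'joint_efforts': [-0.0, -86.445, 0.68, -43.489, 0.019, 0.008, -0.0], 'ee_pos': [0.236, -0.578, 0.21], 'ee_rot': [-0.001, 0.981, 0.192, -0.0], 'force': [0.243, 0.411, 0.04], 'moment': [-0.028, -0.013, -0.046], 'grip_force': 0.0, 'width': 0.086}
scene [[537.7, 0.0, 318.3], [0.0, 537.7, 234.8], [0.0, 0.0, 1.0]] [[0.833, 0.554, -0.012, -0.41], [0.471, -0.72, -0.51, -0.196], [-0.291, 0.419, -0.86, 1.384], [0.0, 0.0, 0.0, 1.0]]
side [[538.7, 0.0, 324.3], [0.0, 538.7, 238.2], [0.0, 0.0, 1.0]] [[-0.931, -0.364, 0.002, 0.45], [-0.222, 0.564, -0.795, 0.141], [0.289, -0.741, -0.606, 1.236], [0.0, 0.0, 0.0, 1.0]]
```

View pics/scene0.png

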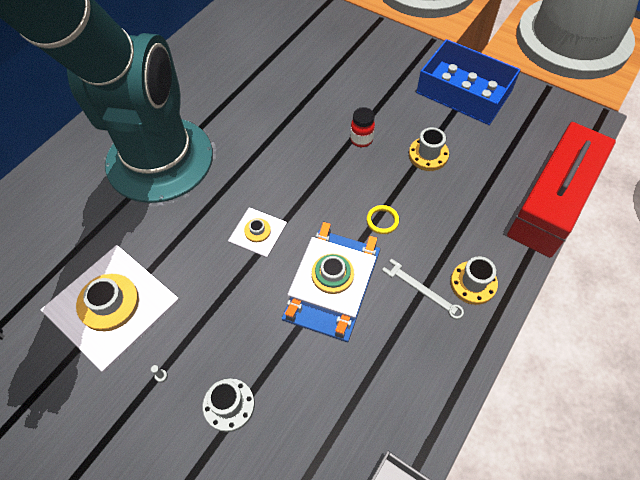

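View pics/side0.png

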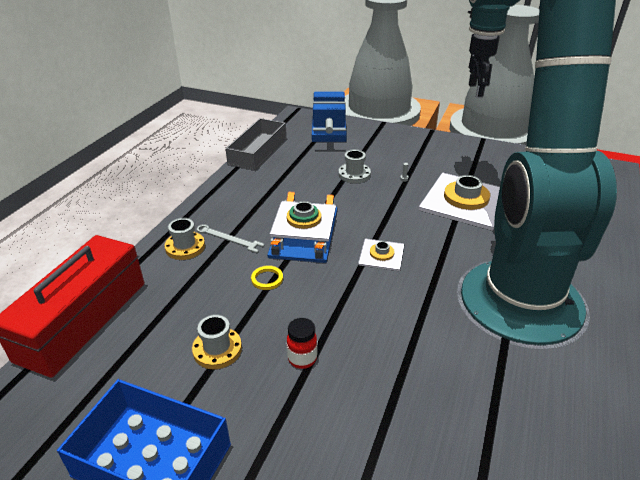

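The scene view shows the middle plate on the blue base at about (333,272), with orange tabs at (324,231), (371,244), (292,309) and (343,323). In the side view it is at about (303,222). The wrench lies on its far side, around (390–460, 265–312) in the scene view.

```bash
cat > h.py <<'E'
import numpy as np,cv2,pickle
def ray(d,uv,z):
    T=d["camera_from_world"];R=T[:3,:3];c=-R.T@T[:3,3]
    v=R.T@np.linalg.inv(d["intrinsics"])@np.array([*uv,1.]); return c+v*(z-c[2])/v[2]
def proj(d,p):
    T=d["camera_from_world"];q=d["intrinsics"]@(T[:3,:3]@p+T[:3,3]);return q[:2]/q[2]
E
python3 - <<'E'
from h import *
D=pickle.load(open("snap.pkl","rb"))
roi={"scene":(270,400,215,345),"side":(255,350,185,270)}
for n,d in D.items():
    x0,x1,y0,y1=roi[n]; im=d["color"]; hsv=cv2.cvtColor(im,cv2.COLOR_BGR2HSV)
    m0=np.zeros(im.shape[:2],np.uint8); m0[y0:y1,x0:x1]=255
    w=cv2.inRange(hsv,(0,0,190),(180,40,255))&m0
    cs=cv2.findContours(w,cv2.RETR_EXTERNAL,cv2.CHAIN_APPROX_NONE)[0]
    c=max(cs,key=cv2.contourArea); h=cv2.convexHull(c)
    q=cv2.approxPolyDP(h,0.04*cv2.arcLength(h,True),True)[:,0]
    P=np.array([ray(d,p,.046)[:2] for p in q]); 
    print(n,"plate",q.tolist(),P.round(4).tolist(),np.linalg.norm(P-np.roll(P,-1,0),axis=1).round(4),P.mean(0).round(4))
    hp=np.array([ray(d,p,.046)[:2] for p in h[:,0]],np.float32); print(cv2.minAreaRect((hp*1000).astype(np.float32)))
    o=cv2.inRange(hsv,(5,150,120),(17,255,255))&m0
    N,l,st,ce=cv2.connectedComponentsWithStats(o)
    for i in range(1,N):
        if st[i,4]>15: print(" orange",st[i].tolist(),ce[i].round(1),ray(d,ce[i],.045)[:2].round(4))
    b=cv2.inRange(hsv,(100,120,60),(125,255,255))&m0
    cs=cv2.findContours(b,cv2.RETR_EXTERNAL,cv2.CHAIN_APPROX_NONE)[0]
    bp=np.array([ray(d,p,.012)[:2] for c in cs for p in c[:,0] if cv2.contourArea(c)>15],np.float32)*1000
    print(" base",cv2.minAreaRect(bp))
    x=im[y0-5:y1+5,x0-5:x1+5]; x=cv2.resize(x,(500,500)); cv2.imwrite(f"pics/crop_{n}.png",x)
a,b=[cv2.imread(f"pics/crop_{n}.png") for n in D]
cv2.imwrite("pics/crop.png",cv2.resize(np.hstack([a,b]),(800,400)))
E
```

```text
scene plate [[311, 237], [375, 256], [355, 316], [288, 295]] [[0.474, -0.0008], [0.6186, 0.036], [0.6556, -0.1077], [0.5128, -0.145]] [0.1491 0.1484 0.1476 0.1493] [ 0.5652 -0.0544]
((565.0164794921875, -53.93199920654297), (151.5068359375, 152.0662384033203), 13.784635543823242)
 orange [292, 299, 9, 6, 35] [295.9 301.1] [ 0.5345 -0.147 ]
 orange [285, 304, 13, 13, 98] [290.9 310.1] [ 0.5373 -0.1692]
 orange [341, 315, 9, 6, 37] [345.  317.3] [ 0.6398 -0.1211]
 orange [336, 321, 11, 13, 93] [341.1 326.7] [ 0.644  -0.1428]
 base ((566.3278198242188, -54.5682373046875), (149.2122802734375, 238.7610626220703), 13.440330505371094)
side plate [[281, 202], [335, 205], [328, 238], [270, 233]] [[0.6513, -0.1049], [0.5086, -0.1453], [0.4732, -0.0003], [0.6171, 0.034]] [0.1483 0.1493 0.1479 0.1431] [ 0.5625 -0.0541]
((563.1824340820312, -56.364341735839844), (150.6639404296875, 154.9447784423828), 13.814210891723633)
 orange [271, 239, 9, 6, 29] [274.9 242.1] [0.59   0.0622]
 orange [315, 242, 9, 7, 41] [318.9 244.9] [0.4845 0.0329]
 base ((560.2916259765625, -48.17515563964844), (150.4836883544922, 246.14117431640625), 13.66749382019043)
```

View pics/crop.png

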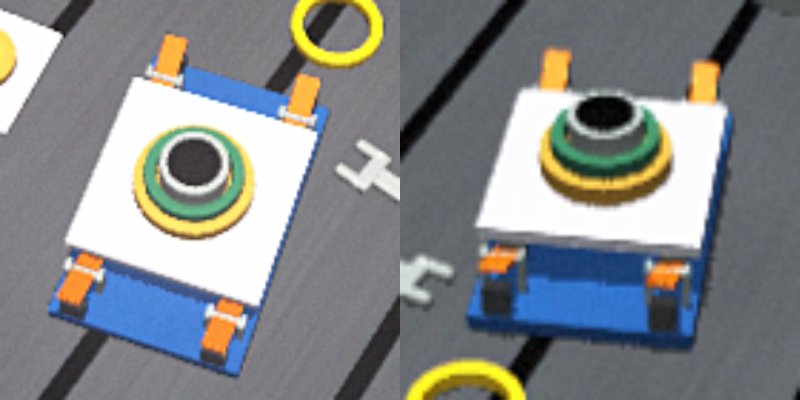

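The crop confirms the geometry. Both views put the plate centre at about (0.565, -0.054) with a yaw of about 14° and sides of about 149 mm. The tabs sit at about ±55 mm in local x. I'll close the fingers, align the tool and approach corner 2.

Request:
{"fn": "send_rows", "kwargs": {
  "turn": [
    [0,0,0.141],
    [0,0,0],
    [0,0,0],
    [0,0,0],
    [0,0,0],
    [0,0,0],
    [0,0,0],
    [0,0,0]
  ],
  "xyz": [
    [0,0,0],
    [0.03,-0.03,0],
    [0.035,-0.033,0],
    [0.035,-0.033,0],
    [0.035,-0.033,0],
    [0.035,-0.033,0],
    [0.035,-0.033,0],
    [0.035,-0.033,0]
  ],
  "hand": [-1,-1,-1,-1,-1,-1,-1,-1]
}}

```text
time_s: 1.1
ee_pos: [0.4136, -0.2978, 0.2109]
ee_rot: [-0.0, 0.992, 0.123, -0.0]
force: [1.0, -0.7, 0.3]
width: 0.0001
grip_force: 0.0
```

```bash
cat > w.py <<'E'
import sys
from workcell import env
from h import *
from scipy.spatial.transform import Rotation as Ro
th=np.deg2rad(14); C=np.array([.565,-.054]); B=np.array([[np.cos(th),-np.sin(th)],[np.sin(th),np.cos(th)]])
L={"c1":(-55,55),"c2":(-55,-55),"c3":(55,55),"c4":(55,-55),"t1":(-55,111),"t2":(-55,-111),"t3":(55,111),"t4":(55,-111)}
def tgt(n): return C+B@(np.array(L[n])/1000)
if __name__=="__main__":
    s=env.observe(); q=s["ee_rot"]; R=Ro.from_quat([*q[1:],q[0]]).as_matrix()
    print("t",round(s["time_s"],2),"pos",s["ee_pos"].round(4) if hasattr(s["ee_pos"],"round") else s["ee_pos"],"xaxis yaw",np.degrees(np.arctan2(R[1,0],R[0,0])).round(2),"z",R[:,2].round(3),"F",np.round(s["force"],2),"w",round(s["width"],4))
    for n in sys.argv[1:]:
        d=np.array([*tgt(n),s["ee_pos"][2]])-s["ee_pos"]; print(n,tgt(n).round(4),"tool delta",(R.T@d).round(4))
E
python3 w.py c2
```

```text
t 1.1 pos [ 0.4136 -0.2978  0.2109] xaxis yaw 14.08 z [-0.  0. -1.] F [ 0.98 -0.73  0.3 ] w 0.0001
c2 [ 0.5249 -0.1207] tool delta [ 0.1511 -0.1447 -0.    ]
```

Request:
{"fn": "send_rows", "kwargs": {
  "turn": [
    [0,0,0],
    [0,0,0],
    [0,0,0],
    [0,0,0],
    [0,0,0],
    [0,0,0],
    [0,0,0],
    [0,0,0]
  ],
  "xyz": [
    [0.035,-0.033,0],
    [0.035,-0.033,0],
    [0.035,-0.033,0.01],
    [0.03,-0.03,0.03],
    [0.016,-0.0157,0.04],
    [0,0,0.04],
    [0,0,0.025],
    [0,0,0]
  ],
  "hand": [-1,-1,-1,-1,-1,-1,-1,-1]
}}

```text
time_s: 2.1
ee_pos: [0.5231, -0.1218, 0.0644]
ee_rot: [-0.001, 0.992, 0.123, -0.002]
force: [-0.2, -0.1, 1.2]
width: -0.0002
grip_force: 0.0
```

```bash
python3 - <<'E'
from h import *
from workcell import viewer
d={n:viewer.snapshot(n) for n in("scene","side")}
a=cv2.resize(d["scene"]["color"][200:350,250:410],(400,375),interpolation=cv2.INTER_CUBIC);b=cv2.resize(d["side"]["color"][150:270,240:368],(400,375),interpolation=cv2.INTER_CUBIC)
cv2.imwrite("pics/c2.png",np.hstack([a,b]))
E
python3 w.py c2
```

```text
t 2.2 pos [ 0.5246 -0.1222  0.0667] xaxis yaw 14.08 z [ 0.  0. -1.] F [0.03 0.06 0.39] w -0.0001
c2 [ 0.5249 -0.1207] tool delta [ 0.0007 -0.0014  0.    ]
```

View pics/c2.png

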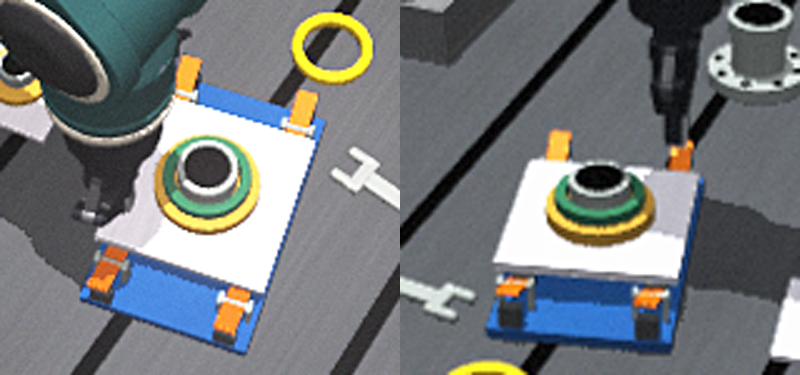

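The fingertips appear at about (678,140) in the right crop, near tab 2. I'll check that against the projected TCP before pressing.

Run:
```python
from w import *
D=pickle.load(open("snap.pkl","rb"))
for n,(x0,y0,k,o) in {"scene":(250,200,2.5,0),"side":(240,150,3.125,400)}.items():
    f=lambda p:((proj(D[n],np.array(p))-[x0,y0])*k+[o,0]).round(0)
    print(n,"tcp",f([.5246,-.1222,.0667]),"tcp+70",f([.5246,-.1222,.1367]),{c:f([*tgt(c),.046]).tolist() for c in L})
```

```text
scene tcp [121. 213.] tcp+70 [117. 175.] {'c1': [167.0, 116.0], 'c2': [123.0, 223.0], 'c3': [286.0, 152.0], 'c4': [247.0, 262.0], 't1': [188.0, 65.0], 't2': [99.0, 281.0], 't3': [304.0, 100.0], 't4': [225.0, 323.0]}
side tcp [670. 162.] tcp+70 [671.  91.] {'c1': [652.0, 259.0], 'c2': [669.0, 183.0], 'c3': [518.0, 248.0], 'c4': [543.0, 174.0], 't1': [643.0, 301.0], 't2': [677.0, 148.0], 't3': [505.0, 290.0], 't4': [555.0, 139.0]}
```

Run:
```python
from w import *
from workcell import viewer
s=env.observe(); p=np.array(s["ee_pos"])
out=[]
for n,(x,y) in {"scene":(298,285),"side":(326,195)}.items():
    d=viewer.snapshot(n); c=cv2.resize(d["color"][y-25:y+25,x-25:x+25],(400,400),interpolation=cv2.INTER_CUBIC)
    c=cv2.convertScaleAbs(c,alpha=1.5,beta=25)
    u=(proj(d,p)-[x-25,y-25]+.5)*8; cv2.drawMarker(c,(int(u[0]),int(u[1])),(255,0,255),0,20,1); out.append(c)
cv2.imwrite("pics/tip.png",np.hstack(out))
w=viewer.snapshot("wrist"); cv2.imwrite("pics/wrist.png",w["color"]); print(w["intrinsics"].round(1).tolist(),w["mount"].round(3).tolist(),p)
```

```text
[[401.2, 0.0, 316.9], [0.0, 401.2, 247.9], [0.0, 0.0, 1.0]] [[0.0, -0.966, -0.26, 0.066], [1.0, 0.0, 0.0, -0.0], [-0.0, -0.26, 0.966, -0.163], [0.0, 0.0, 0.0, 1.0]] [ 0.52461515 -0.12222703  0.0666756 ]
```

View pics/tip.png

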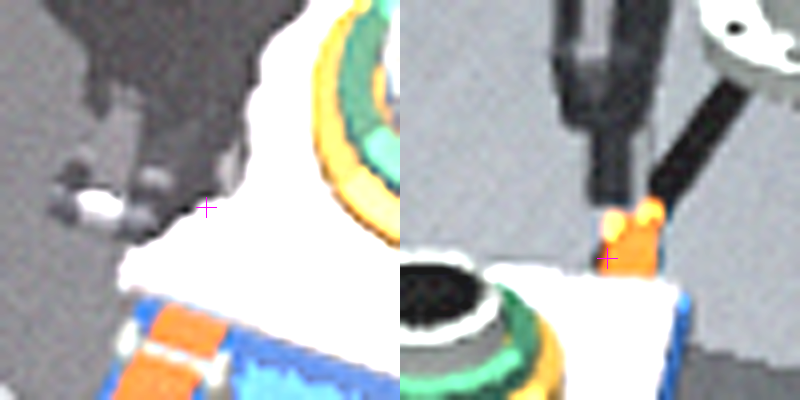

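View pics/wrist.png

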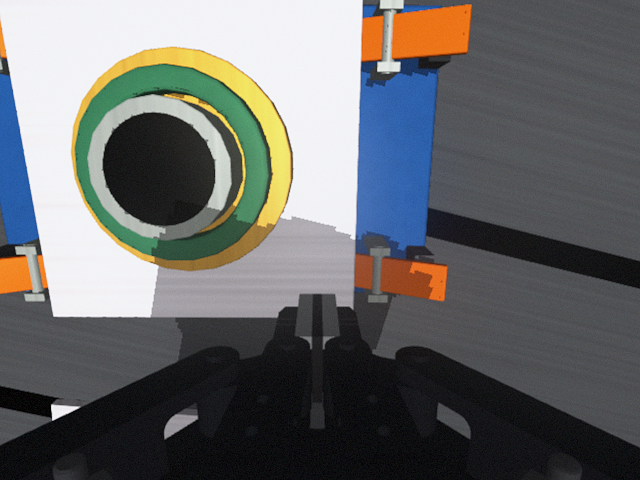

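The wrist view shows the plate corner at (355,318), matching the prediction of 319, so the pose over corner 2 is right. The finger ends appear at (317,295), possibly a little shorter than the TCP. I'll find contact by force.

Request:
{"fn": "send_rows", "kwargs": {
  "turn": [
    [0,0,0],
    [0,0,0],
    [0,0,0]
  ],
  "xyz": [
    [0,-0.001,0.008],
    [0,0,0.006],
    [0,0,0]
  ],
  "hand": [-1,-1,-1]
}}

```text
time_s: 2.72
ee_pos: [0.5237, -0.1211, 0.0514]
ee_rot: [-0.0, 0.992, 0.123, -0.001]
force: [-0.5, -0.1, -0.2]
width: 0.0002
grip_force: 0.0
```

Request:
{"fn": "send_rows", "kwargs": {
  "turn": [
    [0,0,0],
    [0,0,0],
    [0,0,0],
    [0,0,0]
  ],
  "xyz": [
    [0,0,0.002],
    [0,0,0.002],
    [0,0,0.001],
    [0,0,0]
  ],
  "hand": [-1,-1,-1,-1]
}}

```text
time_s: 3.22
ee_pos: [0.524, -0.1212, 0.0469]
ee_rot: [-0.0, 0.992, 0.123, -0.0]
force: [0.7, 0.3, 0.1]
width: 0.0
grip_force: 0.0
```

Request:
{"fn": "send_rows", "kwargs": {
  "turn": [
    [0,0,0],
    [0,0,0],
    [0,0,0]
  ],
  "xyz": [
    [0,0,0.001],
    [0,0,0.001],
    [0,0,0]
  ],
  "hand": [-1,-1,-1]
}}

```text
time_s: 3.6
ee_pos: [0.524, -0.1212, 0.0449]
ee_rot: [-0.0, 0.992, 0.123, -0.0]
force: [-0.1, -0.9, -0.0]
width: 0.0002
grip_force: 0.0
```

Request:
{"fn": "send_rows", "kwargs": {
  "turn": [
    [0,0,0],
    [0,0,0],
    [0,0,0]
  ],
  "xyz": [
    [0,0,0.001],
    [0,0,0.001],
    [0,0,0]
  ],
  "hand": [-1,-1,-1]
}}

```text
time_s: 3.98
ee_pos: [0.524, -0.1212, 0.0429]
ee_rot: [-0.0, 0.992, 0.123, -0.0]
force: [-0.3, -0.3, 0.1]
width: 0.0003
grip_force: 0.0
```

Request:
{"fn": "send_rows", "kwargs": {
  "turn": [
    [0,0,0],
    [0,0,0],
    [0,0,0]
  ],
  "xyz": [
    [0,0,0.001],
    [0,0,0.001],
    [0,0,0]
  ],
  "hand": [-1,-1,-1]
}}

```text
time_s: 4.35
ee_pos: [0.524, -0.1212, 0.0409]
ee_rot: [-0.0, 0.992, 0.123, -0.0]
force: [0.7, -0.3, 0.0]
width: -0.0001
grip_force: 0.0
```

Run:
```python
from w import *
from workcell import viewer
p=np.array(env.observe()["ee_pos"]); out=[]
for n,(x,y) in {"scene":(298,285),"side":(326,200)}.items():
    d=viewer.snapshot(n); c=cv2.resize(d["color"][y-25:y+25,x-25:x+25],(400,400),interpolation=cv2.INTER_CUBIC)
    u=(proj(d,p)-[x-25,y-25]+.5)*8; cv2.drawMarker(c,(int(u[0]),int(u[1])),(255,0,255),0,20,1); out.append(c)
cv2.imwrite("pics/tip2.png",np.hstack(out))
```

```text
(no output)
```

View pics/tip2.png

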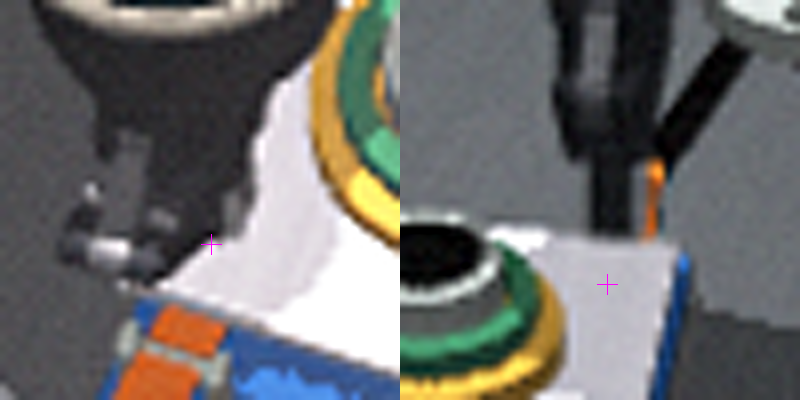

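In the side view the fingertip is at about (610,235), roughly 6 px above the projected TCP. That makes the shut fingers about 19 mm shorter than the TCP, so I expect contact near TCP z ≈ 0.026. I'll continue down in checked steps.

Request:
{"fn": "send_rows", "kwargs": {
  "turn": [
    [0,0,0],
    [0,0,0],
    [0,0,0],
    [0,0,0]
  ],
  "xyz": [
    [0,0,0.002],
    [0,0,0.001],
    [0,0,0.001],
    [0,0,0]
  ],
  "hand": [-1,-1,-1,-1]
}}

```text
time_s: 4.95
ee_pos: [0.524, -0.1212, 0.0369]
ee_rot: [-0.0, 0.992, 0.123, -0.0]
force: [0.3, 0.2, -0.4]
width: -0.0
grip_force: 0.0
```

Request:
{"fn": "send_rows", "kwargs": {
  "turn": [
    [0,0,0],
    [0,0,0],
    [0,0,0],
    [0,0,0]
  ],
  "xyz": [
    [0,0,0.001],
    [0,0,0.001],
    [0,0,0.001],
    [0,0,0]
  ],
  "hand": [-1,-1,-1,-1]
}}

```text
time_s: 5.45
ee_pos: [0.524, -0.1212, 0.0339]
ee_rot: [-0.0, 0.992, 0.123, -0.0]
force: [-0.1, -0.3, -0.4]
width: -0.0004
grip_force: 0.0
```

Request:
{"fn": "send_rows", "kwargs": {
  "turn": [
    [0,0,0],
    [0,0,0],
    [0,0,0],
    [0,0,0]
  ],
  "xyz": [
    [0,0,0.001],
    [0,0,0.001],
    [0,0,0.001],
    [0,0,0]
  ],
  "hand": [-1,-1,-1,-1]
}}

```text
time_s: 5.95
ee_pos: [0.524, -0.1212, 0.0309]
ee_rot: [-0.0, 0.992, 0.123, -0.0]
force: [-0.1, 0.2, -0.2]
width: -0.0001
grip_force: 0.0
```

Request:
{"fn": "send_rows", "kwargs": {
  "turn": [
    [0,0,0],
    [0,0,0],
    [0,0,0]
  ],
  "xyz": [
    [0,0,0.001],
    [0,0,0.001],
    [0,0,0]
  ],
  "hand": [-1,-1,-1]
}}

```text
time_s: 6.32
ee_pos: [0.524, -0.1212, 0.0289]
ee_rot: [-0.0, 0.992, 0.123, -0.0]
force: [-0.5, 0.5, -0.2]
width: -0.0003
grip_force: 0.0
```

Request:
{"fn": "send_rows", "kwargs": {
  "turn": [
    [0,0,0],
    [0,0,0],
    [0,0,0]
  ],
  "xyz": [
    [0,0,0.001],
    [0,0,0.001],
    [0,0,0]
  ],
  "hand": [-1,-1,-1]
}}

```text
time_s: 6.7
ee_pos: [0.524, -0.1212, 0.0269]
ee_rot: [-0.0, 0.992, 0.123, -0.0]
force: [0.7, -0.1, 0.0]
width: 0.0003
grip_force: 0.0
```

Run:
```python
from w import *
from workcell import viewer
p=np.array(env.observe()["ee_pos"]); out=[]
for n,(x,y) in {"side":(326,200)}.items():
    d=viewer.snapshot(n); c=cv2.resize(d["color"][y-25:y+25,x-25:x+25],(400,400),interpolation=cv2.INTER_CUBIC)
    u=(proj(d,p)-[x-25,y-25]+.5)*8; cv2.drawMarker(c,(int(u[0]),int(u[1])),(255,0,255),0,20,1); out.append(c)
w=viewer.snapshot("wrist")["color"]; out.append(cv2.resize(w[180:420,200:440],(400,400)))
cv2.imwrite("pics/tip3.png",np.hstack(out))
```

```text
(no output)
```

View pics/tip3.png

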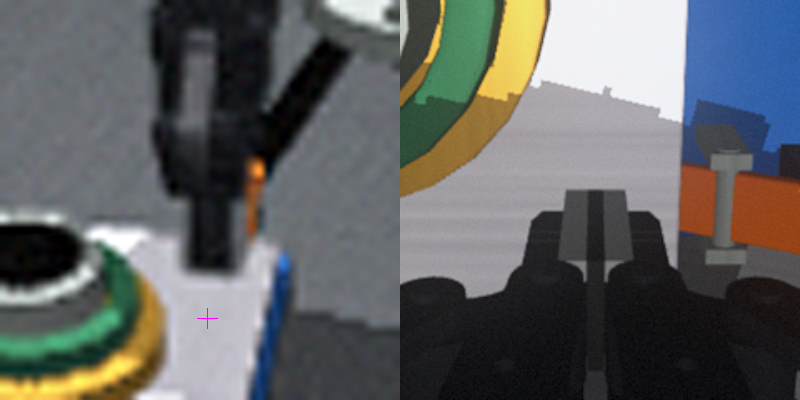

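The tip is now over the plate at about (215,270), where corner 2 projects, so contact is imminent.

Request:
{"fn": "send_rows", "kwargs": {
  "turn": [
    [0,0,0],
    [0,0,0]
  ],
  "xyz": [
    [0,0,0.001],
    [0,0,0]
  ],
  "hand": [-1,-1]
}}

```text
time_s: 7.05
ee_pos: [0.524, -0.1211, 0.0259]
ee_rot: [-0.0, 0.992, 0.123, -0.0]
force: [-0.5, -0.9, 0.9]
width: 0.0003
grip_force: 0.0
```

Request:
{"fn": "send_rows", "kwargs": {
  "turn": [
    [0,0,0],
    [0,0,0]
  ],
  "xyz": [
    [0,0,0.001],
    [0,0,0]
  ],
  "hand": [-1,-1]
}}

```text
time_s: 7.3
ee_pos: [0.5241, -0.1212, 0.0257]
ee_rot: [0.0, 0.992, 0.123, -0.0]
force: [-6.7, 1.6, 17.8]
width: -0.0001
grip_force: 8.7
```

Request:
{"fn": "send_rows", "kwargs": {
  "turn": [
    [0,0,0],
    [0,0,0]
  ],
  "xyz": [
    [0,0,0.001],
    [0,0,0]
  ],
  "hand": [-1,-1]
}}

```text
time_s: 7.55
ee_pos: [0.5242, -0.1213, 0.0256]
ee_rot: [0.0, 0.992, 0.123, 0.0]
force: [-14.1, 2.2, 37.1]
width: -0.0003
grip_force: 18.5
```

Corner 2 is firm: 37 N with no dip, contact at TCP z ≈ 0.026. Corner 1 is next.

Request:
{"fn": "send_rows", "kwargs": {
  "turn": [
    [0,0,0],
    [0,0,0],
    [0,0,0],
    [0,0,0],
    [0,0,0],
    [0,0,0],
    [0,0,0],
    [0,0,0]
  ],
  "xyz": [
    [0,0,-0.018],
    [0,-0.01,-0.018],
    [0,-0.035,0],
    [0,-0.035,0],
    [0,-0.03,0],
    [0,0,0.015],
    [0,0,0.014],
    [0,0,0]
  ],
  "hand": [-1,-1,-1,-1,-1,-1,-1,-1]
}}

```text
time_s: 8.55
ee_pos: [0.4966, -0.0152, 0.0298]
ee_rot: [-0.0, 0.993, 0.122, -0.001]
force: [0.2, 0.1, 0.5]
width: 0.0
grip_force: 0.0
```

Request:
{"fn": "send_rows", "kwargs": {
  "turn": [
    [0,0,0],
    [0,0,0],
    [0,0,0],
    [0,0,0]
  ],
  "xyz": [
    [0,0,0.002],
    [0,0,0.002],
    [0,0,0.001],
    [0,0,0]
  ],
  "hand": [-1,-1,-1,-1]
}}

```text
time_s: 9.05
ee_pos: [0.4973, -0.0145, 0.026]
ee_rot: [-0.0, 0.992, 0.123, -0.0]
force: [0.3, 0.6, -0.7]
width: -0.0002
grip_force: 0.0
```

Request:
{"fn": "send_rows", "kwargs": {
  "turn": [
    [0,0,0],
    [0,0,0]
  ],
  "xyz": [
    [0,0,0.001],
    [0,0,0]
  ],
  "hand": [-1,-1]
}}

```text
time_s: 9.3
ee_pos: [0.4975, -0.0145, 0.0257]
ee_rot: [0.0, 0.992, 0.123, 0.0]
force: [-5.2, -0.7, 16.6]
width: -0.0001
grip_force: 8.3
```

Request:
{"fn": "send_rows", "kwargs": {
  "turn": [
    [0,0,0],
    [0,0,0]
  ],
  "xyz": [
    [0,0,0.001],
    [0,0,0]
  ],
  "hand": [-1,-1]
}}

```text
time_s: 9.55
ee_pos: [0.4975, -0.0145, 0.0255]
ee_rot: [0.0, 0.992, 0.123, 0.0]
force: [-13.4, 0.2, 39.0]
width: 0.0002
grip_force: 19.6
```

```bash
python3 w.py c1 c3
```

```text
t 9.55 pos [ 0.4975 -0.0145  0.0255] xaxis yaw 14.09 z [ 0.001 -0.001 -1.   ] F [-13.37   0.16  39.02] w 0.0002
c1 [ 0.4983 -0.0139] tool delta [ 0.0009 -0.0003  0.    ]
c3 [0.6051 0.0127] tool delta [ 0.1109 -0.0002  0.    ]
```

Corner 1 is firm too. Corner 3 is next.

Request:
{"fn": "send_rows", "kwargs": {
  "turn": [
    [0,0,0],
    [0,0,0],
    [0,0,0],
    [0,0,0],
    [0,0,0],
    [0,0,0],
    [0,0,0],
    [0,0,0]
  ],
  "xyz": [
    [0,0,-0.018],
    [0.01,0,-0.018],
    [0.035,0,0],
    [0.035,0,0],
    [0.03,0,0],
    [0,0,0.015],
    [0,0,0.014],
    [0,0,0]
  ],
  "hand": [-1,-1,-1,-1,-1,-1,-1,-1]
}}

```text
time_s: 10.55
ee_pos: [0.6024, 0.012, 0.0296]
ee_rot: [-0.0, 0.992, 0.122, -0.001]
force: [0.3, 0.3, -0.3]
width: -0.0001
grip_force: 0.0
```

Request:
{"fn": "send_rows", "kwargs": {
  "turn": [
    [0,0,0],
    [0,0,0],
    [0,0,0],
    [0,0,0]
  ],
  "xyz": [
    [0,0,0.002],
    [0,0,0.002],
    [0,0,0.001],
    [0,0,0]
  ],
  "hand": [-1,-1,-1,-1]
}}

```text
time_s: 11.05
ee_pos: [0.604, 0.0123, 0.0261]
ee_rot: [-0.0, 0.992, 0.123, 0.0]
force: [-0.4, 1.4, -0.3]
width: 0.0
grip_force: 0.0
```

Request:
{"fn": "send_rows", "kwargs": {
  "turn": [
    [0,0,0],
    [0,0,0]
  ],
  "xyz": [
    [0,0,0.001],
    [0,0,0]
  ],
  "hand": [-1,-1]
}}

```text
time_s: 11.3
ee_pos: [0.6041, 0.0124, 0.0251]
ee_rot: [-0.0, 0.992, 0.123, 0.0]
force: [-0.0, 1.6, 2.6]
width: 0.0001
grip_force: 1.4
```

Request:
{"fn": "send_rows", "kwargs": {
  "turn": [
    [0,0,0],
    [0,0,0]
  ],
  "xyz": [
    [0,0,0.001],
    [0,0,0]
  ],
  "hand": [-1,-1]
}}

```text
time_s: 11.55
ee_pos: [0.6042, 0.0124, 0.0241]
ee_rot: [-0.0, 0.992, 0.123, 0.0]
force: [0.0, 0.3, 4.6]
width: -0.0001
grip_force: 2.2
```

```bash
python3 w.py c3 c4
```

```text
t 11.55 pos [0.6042 0.0124 0.0241] xaxis yaw 14.09 z [ 0.  0. -1.] F [0.04 0.25 4.63] w -0.0001
c3 [0.6051 0.0127] tool delta [ 0.0009 -0.0001  0.    ]
c4 [ 0.6317 -0.0941] tool delta [ 0.0007  0.1099 -0.    ]
```

Corner 3 gives softly: 4.6 N with about 1.8 mm of dip. I'll press on until it clearly gives.

Request:
{"fn": "send_rows", "kwargs": {
  "turn": [
    [0,0,0],
    [0,0,0],
    [0,0,0],
    [0,0,0],
    [0,0,0]
  ],
  "xyz": [
    [0,0,0.001],
    [0,0,0.001],
    [0,0,0.0005],
    [0,0,0],
    [0,0,0]
  ],
  "hand": [-1,-1,-1,-1,-1]
}}

```text
time_s: 12.18
ee_pos: [0.6044, 0.0126, 0.0218]
ee_rot: [-0.0, 0.992, 0.123, 0.0]
force: [-0.0, 2.3, 7.7]
width: 0.0
grip_force: 3.9
```

Corner 3 is the soft one: about 4.2 mm of dip at 7.7 N. Moving to tab 3.

Request:
{"fn": "send_rows", "kwargs": {
  "turn": [
    [0,0,0],
    [0,0,0],
    [0,0,0],
    [0,0,0],
    [0,0,0],
    [0,0,0],
    [0,0,0]
  ],
  "xyz": [
    [0,0,-0.018],
    [0,0,-0.014],
    [0,-0.02,0],
    [0,-0.02,0],
    [0,-0.016,0],
    [0.001,0,0.01],
    [0,0,0]
  ],
  "hand": [-1,-1,-1,-1,-1,-1,-1]
}}

```text
time_s: 13.05
ee_pos: [0.5908, 0.0663, 0.0422]
ee_rot: [0.0, 0.992, 0.122, -0.001]
force: [-0.9, -0.6, 0.6]
width: 0.0002
grip_force: 0.0
```

```bash
python3 - <<'E'
from h import *
from workcell import viewer
cv2.imwrite("pics/tab3.png",viewer.snapshot("wrist")["color"])
E
python3 w.py t3
```

```text
t 13.1 pos [0.5911 0.066  0.0427] xaxis yaw 14.04 z [-0.001 -0.    -1.   ] F [ 0.66 -0.06 -0.59] w -0.0
t3 [0.5915 0.067 ] tool delta [ 0.0007 -0.0008 -0.    ]
```

View pics/tab3.png

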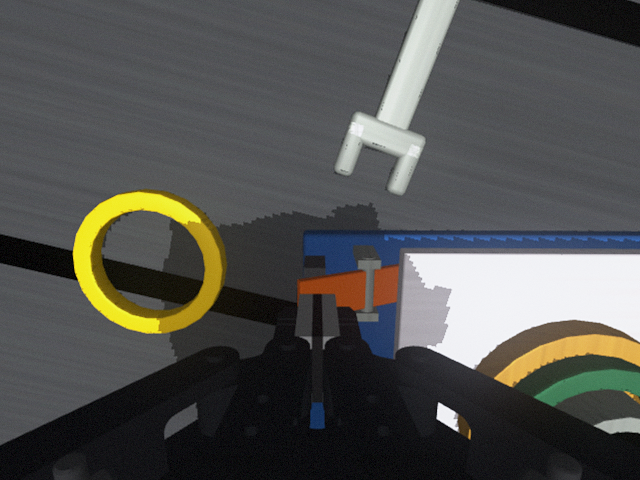

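The wrist view shows the finger ends at (317,295) over the orange tab, whose outer end is at u ≈ 298 and hinge at u ≈ 370. I'll press down.

Request:
{"fn": "send_rows", "kwargs": {
  "turn": [
    [0,0,0],
    [0,0,0],
    [0,0,0],
    [0,0,0],
    [0,0,0],
    [0,0,0]
  ],
  "xyz": [
    [0,0,0.006],
    [0,0,0.004],
    [0,0,0.002],
    [0,0,0.002],
    [0,0,0.002],
    [0,0,0]
  ],
  "hand": [-1,-1,-1,-1,-1,-1]
}}

```text
time_s: 13.85
ee_pos: [0.5918, 0.0671, 0.028]
ee_rot: [-0.0, 0.992, 0.123, 0.0]
force: [-0.7, 0.3, 5.0]
width: 0.0001
grip_force: 2.6
```

Request:
{"fn": "send_rows", "kwargs": {
  "turn": [
    [0,0,0],
    [0,0,0],
    [0,0,0],
    [0,0,0]
  ],
  "xyz": [
    [0,0,0.002],
    [0,0,0.002],
    [0,0,0.001],
    [0,0,0]
  ],
  "hand": [-1,-1,-1,-1]
}}

```text
time_s: 14.35
ee_pos: [0.592, 0.0679, 0.0232]
ee_rot: [-0.0, 0.992, 0.123, 0.001]
force: [-1.2, 3.2, 7.8]
width: 0.0002
grip_force: 3.7
```

Request:
{"fn": "send_rows", "kwargs": {
  "turn": [
    [0,0,0],
    [0,0,0],
    [0,0,0]
  ],
  "xyz": [
    [0,0,0.001],
    [0,0,0.001],
    [0,0,0]
  ],
  "hand": [-1,-1,-1]
}}

```text
time_s: 14.72
ee_pos: [0.592, 0.0681, 0.0213]
ee_rot: [-0.001, 0.992, 0.123, 0.001]
force: [0.3, 1.5, 7.7]
width: 0.0
grip_force: 3.5
```

Request:
{"fn": "send_rows", "kwargs": {
  "turn": [
    [0,0,0],
    [0,0,0],
    [0,0,0],
    [0,0,0],
    [0,0,0]
  ],
  "xyz": [
    [0,0,0.001],
    [0,0,0.001],
    [0,0,0.001],
    [0,0,0.001],
    [0,0,0]
  ],
  "hand": [-1,-1,-1,-1,-1]
}}

```text
time_s: 15.35
ee_pos: [0.5919, 0.0683, 0.0172]
ee_rot: [-0.001, 0.992, 0.123, 0.001]
force: [-1.7, 6.7, 7.8]
width: 0.0001
grip_force: 3.9
```

Request:
{"fn": "send_rows", "kwargs": {
  "turn": [
    [0,0,0],
    [0,0,0],
    [0,0,0]
  ],
  "xyz": [
    [0,0,0.001],
    [0,0,0.0005],
    [0,0,0]
  ],
  "hand": [-1,-1,-1]
}}

```text
time_s: 15.72
ee_pos: [0.5919, 0.0684, 0.0158]
ee_rot: [-0.001, 0.992, 0.123, 0.001]
force: [-1.4, 6.6, 9.6]
width: -0.0001
grip_force: 4.5
```

Request:
{"fn": "send_rows", "kwargs": {
  "turn": [
    [0,0,0],
    [0,0,0]
  ],
  "xyz": [
    [0,0,0.001],
    [0,0,0]
  ],
  "hand": [-1,-1]
}}

```text
time_s: 15.98
ee_pos: [0.592, 0.0683, 0.0153]
ee_rot: [-0.001, 0.992, 0.123, 0.001]
force: [-4.6, 5.2, 18.6]
width: 0.0001
grip_force: 9.3
```

Request:
{"fn": "send_rows", "kwargs": {
  "turn": [
    [0,0,0],
    [0,0,0]
  ],
  "xyz": [
    [0,0,0.0007],
    [0,0,0]
  ],
  "hand": [-1,-1]
}}

```text
time_s: 16.23
ee_pos: [0.5921, 0.0684, 0.0151]
ee_rot: [-0.001, 0.992, 0.123, 0.001]
force: [-8.9, 4.4, 27.8]
width: 0.0001
grip_force: 14.2
```

The tab is on its stop, with the force rising steeply at tip height ≈ 0.035. I'll retreat straight up and check.

Request:
{"fn": "send_rows", "kwargs": {
  "turn": [
    [0,0,0],
    [0,0,0],
    [0,0,0],
    [0,0,0],
    [0,0,0],
    [0,0,0],
    [0,0,0],
    [0,0,0]
  ],
  "xyz": [
    [0,0,0],
    [0,0,-0.015],
    [0,0,-0.03],
    [0,0,-0.035],
    [-0.02,0,-0.035],
    [-0.03,0,-0.035],
    [0,0,-0.02],
    [0,0,0]
  ],
  "hand": [-1,-1,-1,-1,-1,-1,-1,-1]
}}

```text
time_s: 17.23
ee_pos: [0.5436, 0.0546, 0.1851]
ee_rot: [0.0, 0.992, 0.122, 0.002]
force: [1.1, 0.7, -0.1]
width: -0.0001
grip_force: 0.0
```

```bash
python3 - <<'E'
from h import *
from workcell import viewer
a,b=[viewer.snapshot(n)["color"] for n in("side","wrist")]
cv2.imwrite("pics/end.png",np.hstack([cv2.resize(a[185:265,250:357],(400,300),interpolation=cv2.INTER_CUBIC),cv2.resize(b,(400,300))]))
E
python3 w.py
```

```text
t 17.32 pos [0.5428 0.0545 0.183 ] xaxis yaw 14.07 z [-0. -0. -1.] F [ 0.88 -0.01 -0.15] w 0.0002
```

View pics/end.png

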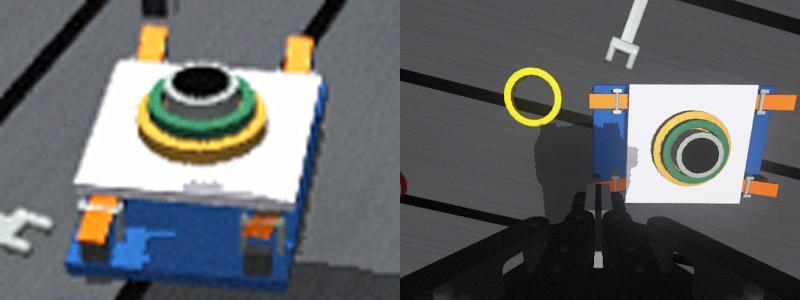

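In the side view, tab 3 at (97,222) lies flat with its upper face showing. Tab 1 at (262,228) is still raised, as are the two far tabs. The plate and collar are in place, and nothing touches the robot.

```bash
python3 -c "
from workcell import job
print(job.sign_off())"
```

```text
the job is handed in; nothing more can be done
None
```

I found the soft foot at corner 3, which dipped about 4 mm at 7.7 N, and pressed its shim tab flat onto the stop. The other three tabs look still raised, and the job was handed in at about 17 s; corners 1 and 2 were firm, and corner 4 was not pressed.

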